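# Index a cut-out arrow at the stud drill

### The arm

A 7-joint arm with a two-finger parallel gripper is mounted at the origin on the work surface. World frame = base frame: x ahead of the robot, y to its left, z up, the work surface at z = 0. Lengths are in m, angles in rad, forces in N, time in s.
With the tool pointing down it reaches from about 0.4 to 0.85 m from the base axis. Payload 10.4 kg.
Tool frame: the origin (TCP) lies at the centre of the arm's flange, where the gripper is bolted on; the fingertips stand 173 mm ahead of it and the grasp point (between the pads) lies 155 mm ahead of it; z points along the fingers, y is the line along which they close (so a half turn about z gives the same grasp; the last joint's range is limited). The gripper opens to 85 mm and grips with 20 to 120 N. Pads are 22 mm wide; open, the fingers measure 114 mm over their backs; the gripper's body (76 mm by 85 mm) begins 54 mm behind the grasp point. The pads swing forward as they close: fully open they stand 13 mm farther back than shut.
Start: joints at [1.184, 0.332, -0.065, 1.46, 0.022, 1.35, -0.088], TCP at [0.222, -0.584, 0.405] pointing down, gripper open.
Joint ranges: [-2.6, 2.6], [-0.5, 2.12], [-1.47, 1.34], [0.16, 2.42], [-1.27, 4.41], [0.06, 2.06], [-2.6, 2.6]. Speed limits (rad/s): [2.22, 2.22, 2.79, 2.79, 3.14, 3.14, 3.14].

### API

Orientations are given as a unit quaternion [x, y, z, w].
In Python, from workcell import manip, viewer, finder gives the robot as it stands.
- The arm moves only by the tool arm_command, never from a script. Its argument "plan" is a list of rows, each an object with "dp": the shift along the tool's x, y, z in mm, a list of three; "spin": the turn about the tool's z in rad. A call has 1 to 5 rows; each row shifts and turns the commanded pose from where the row before left it, along the tool's axes as they then stand; what a row does not reach is not made up. A row lasts 1/10 s, in which the tool goes at most 50 mm and 8.59 degrees, less where a joint would pass 70% of its speed; a pose out of reach is approached as far as the arm can. A call is refused whole if a number of a shift passes 50 or a number of a turn 0.15, either way. A call with a gripper value outside its range is refused whole. "grip" is the closure, from -1 (fully open) to 1 (shut), set as the call begins (left out, the last holds). The fingers move at their own pace and stop on an object; "newtons" is the grip in N (left out, the last holds). Time passes only in rows, so rows that do not move let the fingers close. It gives the time, the measured TCP pose, the force, the opening and the grip force at its end, in the units of the state.
- manip.get_obs(): the state, without advancing time (a new reading comes with each control period).
- viewer.camera(name): name is "scene" or "top"; returns the picture (384x512x3 uint8, blue, green, red); there is no depth.
- viewer.camera_params(name): a dict with "vertical_fov" (degrees; the focal length in pixels is half the picture's height over the tangent of half this angle, whatever the lens; pixels are square), "cx", "cy" (the principal point, pixels), "k1" (the pictures are not rectified: a ray, as slopes to the right and down, at radius r is drawn at 1 + k1 r^2 times it, then the intrinsics apply), "R" (3x3) and "t" (3): a world point X has camera coordinates R X + t. Camera axes: x right, y down, z forward; pixel columns grow to the right and rows downward; lengths in m; the calibration is good to about 2 mm. A picture is of the moment at which its call begins. camera_params takes no time and is no camera call.
- manip.hand_in(): hands the job in; it is judged then, once.
Trained networks look in the newest picture that a camera, given by its name, has taken for a name from the list of things; names that differ only in an ending like _2 or _b are one class to them, and where a whole thing is asked for, a point or a joint stands for the part that bears it (a point fixed in the world has none). Each returns a list of dicts, best first, with "score" (0 to 1); they miss things now and then, are a little off and sometimes report something else, mostly with a low value. They report only what shows in the picture. A call takes as long as a camera call. They do not tell look-alikes from the thing itself.
- finder.find_in(camera, thing): "position" ([x, y, z] in m, in world coordinates, good to about 4 mm: the middle of the surface that is visible of it).
The state is a dict: "clock": time; "joint_pos": joint angles; "joint_velocities": joint speeds; "tau": joint torques, N m; "position": TCP position; "ee_rot": TCP orientation; "ft_force": force on the tool from outside, world axes, zero at the start; "torque": the same for the moment, N m; "grip_width": opening from 0.0 (shut) to 1.0 (fully open); "grasp_force": force on a finger pad.
Only numpy, scipy, OpenCV 4.12 (cv2) and the standard library are available. Lean on these libraries where they do the work, as an engineer would, in place of code of your own. Each camera call takes 0.05 s, during which the arm holds its last target. There are 200 camera calls.

### The job

Lay the white cut-out arrow flat on the narrow raised ledge of the drilling jig's sled, centred on it and square across the rail, its point away from the blue drill. Let go of it, then take the sled by its red handle and slide it along the rail until you feel the detent ball click into the notch, and finish while still holding the handle with the sled clicked in at the notch and the arrow riding on the ledge. Leave the ring and the diamond where they lie.

Things in the scene. Friction and masses are not known exactly. Their poses are not given: they have to be found in the camera images.
- jig: Drilling jig, fixed, elsewhere each time: plywood board 125 x 440 mm, aluminium rail along its y, blue drill unit (110 mm high) on its +x side, bit ending 95 mm from the rail line. Origin: bench level, mid-rail, on the line through ledge and handle; z up; +y is the way the sled slides away from its start.
- sled (a joint): Slide of the dark steel sled (plate 75 x 160 mm, top 52 mm above the bench) along the jig's +y, m: 0 near stop, 0.22 far stop; starts at 0 to 0.05. Free sliding takes about 1.5 N and it stays where left. The ball's notch lies somewhere between 0.11 and 0.19, elsewhere each time: feel for it.
- ball (a joint): Drop of the sprung 16 mm detent ball under the sled's brass-capped +x side, m: 0 riding on the steel strip beside the rail, about 0.0044 fully home in the strip's V notch (16 mm wide, dark). From 7 mm before the notch's middle the sled is drawn in with up to 5 N; pushing on out past the middle takes about 9 N. Let loose within 5 mm of the middle, the sled goes home by itself.
- ledge: The narrow raised ledge on the sled: aluminium with a black rubber top, 56 mm across the rail (its x) by 24 mm along the rail (its y), standing 23 mm above the sled plate. Origin: centre of its underside on the plate, 52 mm above the bench; axes parallel to the jig's. It moves with the sled.
- ledge_top (a point): Centre of the ledge's rubber top face, 75 mm above the bench.
- handle: Red upright square post on the sled, 22 x 22 mm and 56 mm tall, 115 mm from the ledge towards the jig's +y. Origin: centre of its underside, 52 mm above the bench; axes parallel to the jig's.
- handle_top (a point): Centre of the red handle's top face, 108 mm above the bench.
- arrow: White foam-board arrow, loose, flat, 18 mm thick, about 90 g: shaft 150 mm long (along x), 28 mm wide; two barbs near the point span 78 mm. Origin: underside, mid-length of the shaft, a good place to grip across it (barbs end 35 mm away; centre of mass 12 mm nearer the point). Point at its -x end; z up.
- arrow_tip (a point): The arrow's point: 75 mm from the arrow's origin along its -x, at half thickness.
- ring: White foam-board ring, 68 mm across, 18 mm thick, loose; to be left alone. Origin: centre of its underside.
- diamond: White foam-board square of 47 mm, set cornerwise, 18 mm thick, loose; to be left alone. Origin: centre of its underside.
Not all that is in view belongs to the job. What is shaped like the arrow but turquoise is not meant.

How it is judged:
By the outcome, as a careful person would: the job done as asked, in the order asked, and still so for the second after the job is handed in, while the arm keeps its last pose, push and grip.
It also fails if it takes over 64 s, if anything falls off the work surface, if the arm or the gripper's body presses on something with over 40 N, if the wrist force passes 120 N, or if a joint passes its speed limit or range.

## Working session

There is one attempt and no reset: what is moved stays moved. The work goes in short steps, Python scripts to look and compute and a tool call to move; the robot and the scene stay as the last step left them, time stands still between calls to the robot, and variables do not carry over. Pictures are saved under pics/ and viewed, at most 10 in all, crops included, and the job is handed in when it is done.

Besides the shell and the picture viewer there is one more tool, called after ">>>" as name([rows], argument=value, ...), one row to a line, values as JSON. arm_command: Moves the arm, as the interface text tells. Its arguments: {"type":"object","properties":{"plan":{"type":"array","items":{"type":"object","properties":{"dp":{"type":"array","items":{"type":"number"}},"spin":{"type":"number"}}}},"grip":{"type":"number"},"newtons":{"type":"number"}},"required":["plan"]}

```bash
mkdir -p pics; cat > h.py <<'E'
import numpy as np, cv2
from workcell import manip, viewer, finder
from scipy.spatial.transform import Rotation as Ro
def ray(cam,px):
    p=viewer.camera_params(cam); f=192/np.tan(np.radians(p["vertical_fov"])/2)
    K=np.array([[f,0,p["cx"]],[0,f,p["cy"]],[0,0,1]]); R=np.array(p["R"]); t=np.array(p["t"])
    d=cv2.undistortPoints(np.array([[px]],float),K,np.array([p["k1"],0,0,0,0.]))[0,0]
    return -R.T@t, R.T@np.array([d[0],d[1],1])
def onz(cam,px,z):
    o,d=ray(cam,px); return o+d*(z-o[2])/d[2]
def proj(cam,X):
    p=viewer.camera_params(cam); f=192/np.tan(np.radians(p["vertical_fov"])/2)
    c=np.array(p["R"])@np.array(X)+np.array(p["t"]); s=c[:2]/c[2]; s=s*(1+p["k1"]*(s@s))
    return s*f+np.array([p["cx"],p["cy"]])
def snap(cam,name):
    im=np.array(viewer.camera(cam)); cv2.imwrite(f"pics/{name}.png",im); return im
E
python3 - <<'E'
from h import *
a=snap("scene","s0");b=snap("top","t0")
cv2.imwrite("pics/b0.png",cv2.resize(np.vstack([a,b]),None,fx=.78,fy=.78))
for c in("scene","top"):
  for n in("arrow","arrow_tip","ledge_top","handle_top","jig","ring","diamond"):
    for r in finder.find_in(c,n)[:3]: print(c,n,np.round(r["position"],3),round(r["score"],2),proj(c,r["position"]).round())
o=manip.get_obs();print(o); print(Ro.from_quat(o["ee_rot"]).as_matrix().round(3))
E
```

```text
scene arrow [ 0.308 -0.193  0.022] 0.94 [297. 150.]
scene arrow [ 0.613 -0.286  0.018] 0.58 [164. 181.]
scene arrow_tip [ 0.609 -0.289  0.019] 0.71 [165. 179.]
scene ledge_top [ 0.528 -0.048  0.078] 0.57 [249. 233.]
scene ledge_top [ 0.613 -0.289  0.018] 0.53 [163. 180.]
scene handle_top [0.526 0.069 0.106] 0.75 [283. 277.]
scene handle_top [ 0.467 -0.223  0.015] 0.25 [232. 173.]
scene handle_top [0.543 0.101 0.037] 0.2 [283. 306.]
scene jig [ 0.454 -0.386  0.016] 0.18 [204. 123.]
scene ring [ 0.453 -0.389  0.018] 0.76 [204. 122.]
scene diamond [ 0.469 -0.224  0.017] 0.83 [232. 172.]
scene diamond [ 0.451 -0.386  0.014] 0.6 [205. 123.]
top arrow [ 0.303 -0.208  0.022] 0.89 [306. 267.]
top arrow [ 0.6   -0.291  0.021] 0.72 [348. 118.]
top arrow [ 0.524 -0.053  0.073] 0.3 [226. 151.]
top arrow_tip [ 0.303 -0.208  0.018] 0.87 [306. 266.]
top ledge_top [ 0.523 -0.05   0.071] 0.87 [225. 152.]
top handle_top [0.523 0.06  0.108] 0.79 [163. 149.]
top jig [0.532 0.082 0.038] 0.6 [161. 149.]
top jig [ 0.526 -0.047  0.076] 0.35 [223. 150.]
top ring [ 0.456 -0.389  0.019] 0.93 [396. 190.]
top diamond [ 0.465 -0.228  0.02 ] 0.81 [317. 185.]
{'clock': 0.8, 'joint_pos': array([ 1.18442917,  0.33219683, -0.06471528,  1.46011067,  0.0215812 ,
        1.34988209, -0.08849448]), 'joint_velocities': array([-0.0017458 ,  0.00121569, -0.000566  ,  0.00130775, -0.00038247,
        0.00082609, -0.00021739]), 'tau': array([-1.45488306e-03, -6.25176716e+01,  4.80477721e-02, -3.91813123e+01,
        1.63387810e-02,  1.53150915e-03,  1.55938221e-05]), 'position': array([ 0.22239977, -0.5840972 ,  0.40473444]), 'ee_rot': array([9.83502983e-01, 1.80891899e-01, 2.98777903e-05, 4.28242595e-05]), 'ft_force': array([-0.23000323,  0.15237981, -0.76874998]), 'torque': array([-0.00729919,  0.00221622, -0.0267837 ]), 'grasp_force': 0.0, 'grip_width': 0.9998426510754962}
[[ 0.935  0.356  0.   ]
 [ 0.356 -0.935 -0.   ]
 [ 0.     0.    -1.   ]]
```

View pics/b0.png

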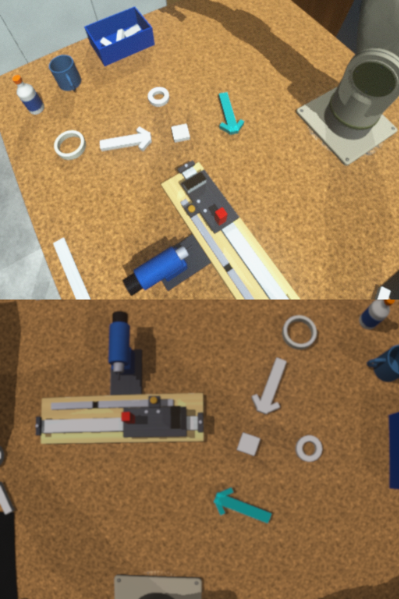

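Candidates for "arrow": the white one at top (348,118) and the turquoise one at top (306,267). The white one fits. I'll confirm it in an enlarged crop and measure its pose along with the jig's.

```bash
python3 - <<'E'
from h import *
b=cv2.imread("pics/t0.png")
cv2.imwrite("pics/c0.png",cv2.resize(b[65:205,30:400],None,fx=2.16,fy=2.16,interpolation=cv2.INTER_CUBIC))
hsv=cv2.cvtColor(b,cv2.COLOR_BGR2HSV)
m=((hsv[...,1]<70)&(hsv[...,2]>130)).astype(np.uint8)
n,l,s,c=cv2.connectedComponentsWithStats(m)
i=min(range(1,n),key=lambda i:np.hypot(*(c[i]-[348,118])) if s[i,4]>200 else 1e9)
print(s[i],c[i])
v,u=np.nonzero(l==i)
P=np.array([onz("top",(x,y),.018)[:2] for x,y in zip(u,v)])
com=P.mean(0);w,V=np.linalg.eigh(np.cov((P-com).T));d=V[:,1]
t=(P-com)@d;wd=(P-com)@V[:,0]
# point end is the wider
if np.ptp(wd[t>.02])<np.ptp(wd[t<-.02]): d=-d;t=-t
print("com",com,"dir to tip",d,np.degrees(np.arctan2(d[1],d[0])),t.min(),t.max(),"mid",com+d*(t.min()+t.max())/2)
# red handle
r=((hsv[...,1]>150)&((hsv[...,0]<8)|(hsv[...,0]>172))&(hsv[...,2]>110)).astype(np.uint8)
n,l,s,c=cv2.connectedComponentsWithStats(r)
for i in range(1,n):
  if s[i,4]>30: print(s[i],c[i],onz("top",c[i],.108))
E
```

```text
[ 323   74   44   72 1262] [346.41917591 113.67908082]
com [ 0.60985528 -0.28898977] dir to tip [-0.9358278   0.35245755] 159.3622964436093 -0.08444590774581194 0.06608339531428052 mid [ 0.61844735 -0.29222577]
[156 144  11  12 124] [161.         149.33870968] [0.52244181 0.0637592  0.108     ]
```

View pics/c0.png

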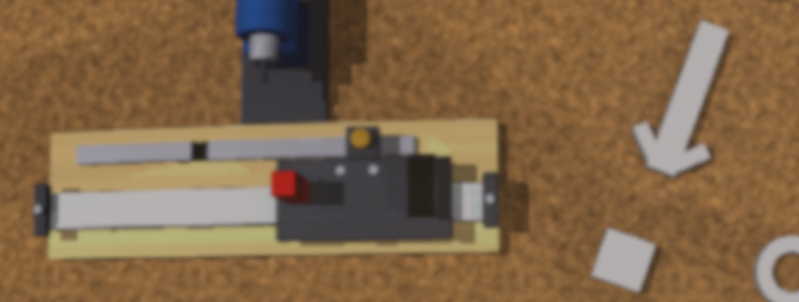

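```bash
cat >> h.py <<'E'
def togo(X,yaw=None):
    "remaining shift in tool axes mm, spin rad (tool down); yaw = world angle of tool x"
    o=manip.get_obs(); R=Ro.from_quat(o["ee_rot"]).as_matrix()
    d=R.T@(np.array(X)-o["position"])*1e3; c=np.degrees(np.arctan2(R[1,0],R[0,0]))
    s=None if yaw is None else round(-np.radians((yaw-c+90)%180-90),3)
    print("t",o["clock"],"pos",o["position"].round(4),"yaw",c.round(2),"togo",d.round(1),"spin",s,"F",np.array(o["ft_force"]).round(1),"w",round(o["grip_width"],3),"gf",round(o["grasp_force"],1))
E
python3 - <<'E'
from h import *
q=lambda u,v,z:onz("top",(30+u/2.16-.3,65+v/2.16-.3),z)
def yaw(a,b,n): e=b-a; print(n,a.round(4),b.round(4),"rail yaw",np.degrees(np.arctan2(-e[0],e[1])).round(2))
yaw(q(491,199,.04),q(39,209,.04),"posts")
yaw(q(414,139,.03),q(77,156,.03),"strip top edge")
yaw(q(497,120,.015),q(50,133,.015),"board top edge"); yaw(q(499,250,.015),q(49,258,.015),"board bot")
yaw(q(421,187,.075),np.array([.5224,.0638,.108]),"ledge-handle")
for z in(.03,.04): print("notch",q(199,151,z))
for z in(.055,.06,.065):print("ball",q(361,139,z))
togo((.618,-.292,.30),-20.6)
E
```

```text
posts [ 0.5175 -0.11    0.04  ] [0.5081 0.322  0.04  ] rail yaw 1.25
strip top edge [ 0.574 -0.038  0.03 ] [0.5603 0.2894 0.03  ] rail yaw 2.4
board top edge [ 0.595  -0.1139  0.015 ] [0.5862 0.3269 0.015 ] rail yaw 1.14
board bot [ 0.4731 -0.117   0.015 ] [0.4627 0.3222 0.015 ] rail yaw 1.35
ledge-handle [ 0.5234 -0.0501  0.075 ] [0.5224 0.0638 0.108 ] rail yaw 0.52
notch [0.56361351 0.16591877 0.03      ]
notch [0.56190204 0.16250874 0.04      ]
ball [0.5694929  0.00705755 0.055     ]
ball [0.56857932 0.00620871 0.06      ]
ball [0.56766573 0.00535986 0.065     ]
t 0.8 pos [ 0.2224 -0.5841  0.4047] yaw 20.84 togo [ 473.6 -132.2  104.7] spin 0.723 F [-0.2  0.2 -0.8] w 1.0 gf 0.0
```

>>> arm_command([
  {"dp": [47,-13,0]},
  {"dp": [47,-13,0]},
  {"dp": [47,-13,0]},
  {"dp": [47,-13,0]},
  {"dp": [47,-13,0]},
], grip=-1)

```text
invalid input at $.plan[0]: expected keys dp, spin
```

>>> arm_command([
  {"dp": [47,-13,0]},
  {"dp": [47,-13,0]},
  {"dp": [47,-13,0]},
  {"dp": [47,-13,0]},
  {"dp": [47,-13,0]},
])

```text
invalid input at $.plan[0]: expected keys dp, spin
```

>>> arm_command([
  {"dp": [0,0,20],"spin": 0.145},
  {"dp": [0,0,20],"spin": 0.145},
  {"dp": [0,0,20],"spin": 0.145},
  {"dp": [0,0,20],"spin": 0.145},
  {"dp": [0,0,20],"spin": 0.145},
])

```text
clock: 1.3
position: [0.2224, -0.5841, 0.304]
ee_rot: [0.983, -0.183, 0.0, 0.0]
ft_force: [-0.8, 0.3, 0.4]
grip_width: 1.001
grasp_force: 0.0
```

```bash
python3 - <<'E'
from h import *
togo((.618,-.292,.178),-20.6)
E
```

```text
t 1.3 pos [ 0.2224 -0.5841  0.304 ] yaw -21.04 togo [ 264.4 -414.7  126. ] spin -0.008 F [-0.8  0.3  0.4] w 1.001 gf 0.0
```

>>> arm_command([
  {"dp": [0,-25,-40],"spin": 0},
  {"dp": [26,-40,-10],"spin": 0},
  {"dp": [26,-40,0],"spin": 0},
  {"dp": [26,-40,0],"spin": 0},
  {"dp": [26,-40,0],"spin": 0},
], grip=-1)

```text
clock: 1.8
position: [0.3864, -0.4465, 0.3551]
ee_rot: [0.984, -0.18, 0.0, 0.0]
ft_force: [1.0, -1.3, 0.6]
grip_width: 0.999
grasp_force: 0.0
```

>>> arm_command([
  {"dp": [26,-40,0],"spin": 0},
  {"dp": [26,-40,0],"spin": 0},
  {"dp": [26,-40,0],"spin": 0},
  {"dp": [26,-40,30],"spin": 0},
  {"dp": [26,-40,40],"spin": 0},
])

```text
clock: 2.3
position: [0.5676, -0.3138, 0.297]
ee_rot: [0.984, -0.179, 0.002, 0.0]
ft_force: [0.8, -1.1, -0.6]
grip_width: 0.997
grasp_force: 0.0
```

```bash
python3 - <<'E'
from h import *
togo((.618,-.292,.178),-20.6)
E
```

```text
t 2.3 pos [ 0.5676 -0.3138  0.297 ] yaw -20.64 togo [ 39.  -38.2 119.1] spin -0.001 F [ 0.8 -1.1 -0.6] w 0.997 gf 0.0
```

>>> arm_command([
  {"dp": [20,-19,20],"spin": 0},
  {"dp": [15,-15,30],"spin": 0},
  {"dp": [0,0,0],"spin": 0},
  {"dp": [0,0,0],"spin": 0},
])

```text
clock: 2.7
position: [0.6101, -0.2959, 0.2455]
ee_rot: [0.984, -0.179, -0.001, -0.0]
ft_force: [0.7, -0.3, 1.4]
grip_width: 0.999
grasp_force: 0.0
```

```bash
python3 - <<'E'
from h import *
togo((.618,-.292,.178),-20.6)
a=snap("scene","s1");u,v=proj("scene",(.6,-.28,.05)).astype(int)
cv2.imwrite("pics/c1.png",cv2.resize(a[max(v-80,0):v+80,max(u-100,0):u+100],None,fx=3,fy=3))
E
```

```text
t 2.7 pos [ 0.6101 -0.2959  0.2455] yaw -20.67 togo [ 6.1 -6.4 67.5] spin -0.001 F [ 0.7 -0.3  1.4] w 0.999 gf 0.0
```

View pics/c1.png

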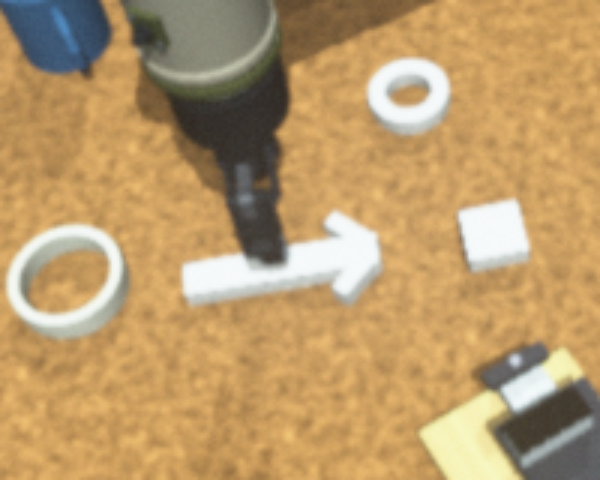

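The fingers (crop 265,250) are above mid-shaft and the arrow points right, towards the jig. Now I'll lower the gripper and close it.

>>> arm_command([
  {"dp": [6,-6,30],"spin": 0},
  {"dp": [0,0,30],"spin": 0},
  {"dp": [0,0,7],"spin": 0},
  {"dp": [0,0,0],"spin": 0},
  {"dp": [0,0,0],"spin": 0},
])

```text
clock: 3.25
position: [0.6183, -0.2934, 0.1813]
ee_rot: [0.984, -0.18, 0.001, 0.001]
ft_force: [0.6, 0.0, 0.8]
grip_width: 0.998
grasp_force: 0.0
```

>>> arm_command([
  {"dp": [0,0,0],"spin": 0},
  {"dp": [0,0,0],"spin": 0},
  {"dp": [0,0,0],"spin": 0},
  {"dp": [0,0,0],"spin": 0},
  {"dp": [0,0,0],"spin": 0},
], grip=1, newtons=30)

```text
clock: 3.75
position: [0.6182, -0.2925, 0.1795]
ee_rot: [0.984, -0.18, 0.0, 0.0]
ft_force: [-0.6, 1.3, 3.7]
grip_width: 0.315
grasp_force: 30.8
```

>>> arm_command([
  {"dp": [0,0,0],"spin": 0},
  {"dp": [0,0,0],"spin": 0},
  {"dp": [0,0,0],"spin": 0},
])

```text
clock: 4.05
position: [0.6182, -0.2925, 0.1795]
ee_rot: [0.984, -0.18, 0.0, 0.0]
ft_force: [-1.0, 0.9, 5.7]
grip_width: 0.317
grasp_force: 30.9
```

>>> arm_command([
  {"dp": [0,0,-20],"spin": 0},
  {"dp": [0,0,-40],"spin": 0},
  {"dp": [0,0,-40],"spin": 0},
  {"dp": [0,0,-40],"spin": -0.1},
  {"dp": [0,0,-10],"spin": -0.1},
], newtons=40)

```text
clock: 4.55
position: [0.6187, -0.2927, 0.3342]
ee_rot: [0.997, -0.079, 0.003, 0.001]
ft_force: [0.7, 0.0, -1.0]
grip_width: 0.314
grasp_force: 39.7
```

>>> arm_command([
  {"dp": [0,0,0],"spin": -0.1},
  {"dp": [0,0,0],"spin": -0.08},
  {"dp": [0,0,0],"spin": 0},
  {"dp": [0,0,0],"spin": 0},
])

```text
clock: 4.95
position: [0.6178, -0.2925, 0.3284]
ee_rot: [1.0, 0.008, -0.0, -0.0]
ft_force: [-0.0, 0.2, -1.2]
grip_width: 0.315
grasp_force: 39.7
```

```bash
python3 - <<'E'
from h import *
togo((.5234,-.050,.33),1.2)
E
```

```text
t 4.95 pos [ 0.6178 -0.2925  0.3284] yaw 0.93 togo [ -90.4 -244.    -1.4] spin -0.005 F [-0.   0.2 -1.2] w 0.315 gf 39.7
```

```bash
python3 - <<'E'
from h import *
a=snap("scene","s2");b=snap("top","t2")
print([proj(c,(.5234,-.05,.075)).round(1) for c in("scene","top")])
A=cv2.resize(a[205:305,215:315],(600,600),interpolation=cv2.INTER_CUBIC)
B=cv2.resize(b[115:185,150:250],None,fx=8,fy=8,interpolation=cv2.INTER_CUBIC)
cv2.imwrite("pics/c2.png",B);cv2.imwrite("pics/c3.png",A)
for c in("scene","top"):
  for n in("ledge_top","handle_top","ledge"):
    for r in finder.find_in(c,n)[:1]: print(c,n,np.round(r["position"],4),round(r["score"],2))
E
```

```text
[array([250.2, 231.9]), array([224.6, 151.3])]
scene ledge_top [ 0.5287 -0.0475  0.0746] 0.57
scene handle_top [0.5264 0.0692 0.1032] 0.68
scene ledge [ 0.5227 -0.0518  0.0774] 0.59
top ledge_top [ 0.522  -0.0525  0.0705] 0.66
top handle_top [0.5215 0.0564 0.1076] 0.48
top ledge [ 0.5228 -0.0487  0.0735] 0.84
```

View pics/c2.png

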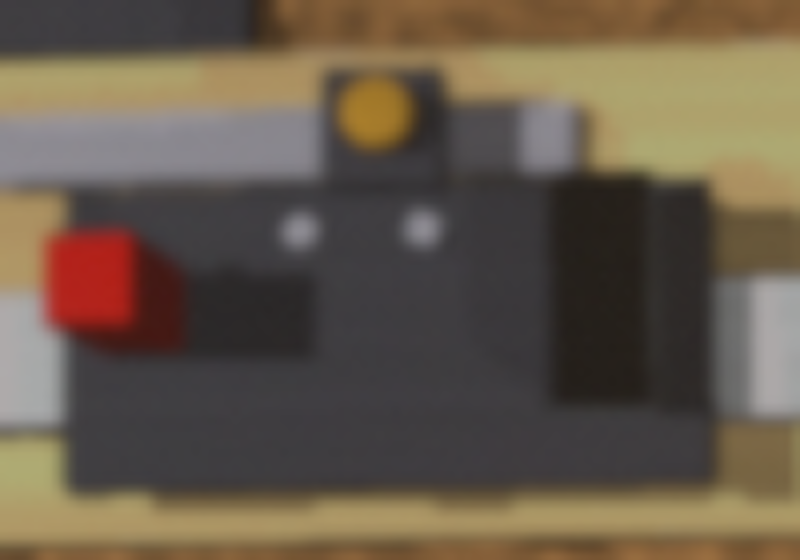

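View pics/c3.png

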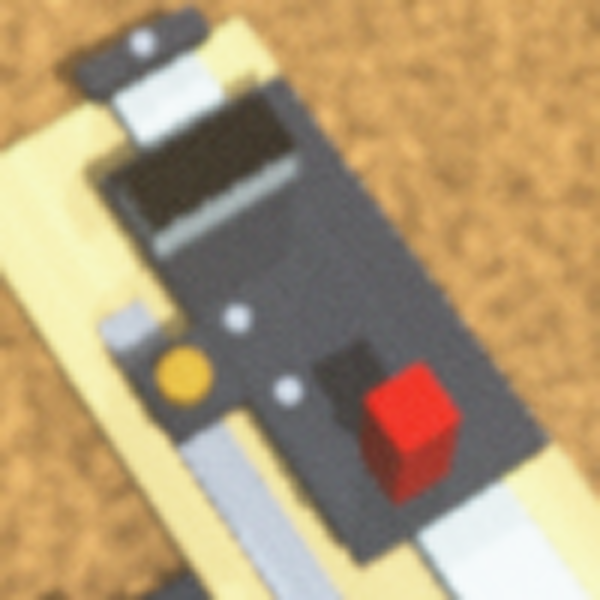

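```bash
python3 - <<'E'
from h import *
T=lambda u,v:((u+.5)/8-.5+150,(v+.5)/8-.5+115); S=lambda u,v:((u+.5)/6-.5+215,(v+.5)/6-.5+205)
print("ledge",onz("top",T(600.5,290),.075),onz("scene",S(208,166),.075))
print("handle",onz("top",T(91,279),.108),onz("scene",S(412,407),.108))
y=lambda a,b:print("yaw of x",np.degrees(np.arctan2(*(b-a)[1::-1])).round(2))
y(onz("scene",S(152,232),.075)*0+onz("scene",S(298,155),.075),onz("scene",S(152,232),.075))
def ry(a,b):
  e=b-a;print("rail yaw",np.degrees(np.arctan2(-e[0],e[1])).round(2))
ry(onz("top",T(715,488),.052),onz("top",T(70,490),.052))
ry(onz("scene",S(285,80),.052),onz("scene",S(545,440),.052))
ry(onz("top",T(708,180),.052),onz("top",T(70,190),.052))
E
```

```text
ledge [ 0.52430661 -0.05008906  0.075     ] [ 0.52536304 -0.05037794  0.075     ]
handle [0.5222595  0.06387153 0.108     ] [0.52177764 0.06326333 0.108     ]
yaw of x -1.93
rail yaw 0.51
rail yaw 0.84
rail yaw 0.87
```

>>> arm_command([
  {"dp": [-16,-30,0],"spin": 0},
  {"dp": [-20,-50,0],"spin": 0},
  {"dp": [-20,-50,0],"spin": 0},
  {"dp": [-20,-50,0],"spin": 0},
  {"dp": [-11,-40,0],"spin": 0},
])

```text
clock: 5.85
position: [0.5299, -0.0825, 0.3292]
ee_rot: [1.0, 0.01, 0.0, 0.0]
ft_force: [1.0, 0.7, 0.1]
grip_width: 0.317
grasp_force: 39.7
```

>>> arm_command([
  {"dp": [-6,-22,0],"spin": 0},
  {"dp": [0,0,20],"spin": 0},
  {"dp": [0,0,20],"spin": 0},
  {"dp": [0,0,0],"spin": 0},
  {"dp": [0,0,0],"spin": 0},
])

```text
clock: 6.35
position: [0.525, -0.063, 0.2894]
ee_rot: [1.0, 0.009, -0.0, -0.0]
ft_force: [0.4, 0.4, -1.3]
grip_width: 0.32
grasp_force: 39.7
```

```bash
python3 - <<'E'
from h import *
togo((.5247,-.0502,.2555),1.1)
E
```

```text
t 6.35 pos [ 0.525  -0.063   0.2894] yaw 1.06 togo [ -0.1 -12.8  33.9] spin -0.001 F [ 0.4  0.4 -1.3] w 0.32 gf 39.7
```

>>> arm_command([
  {"dp": [0,-12.5,0],"spin": 0},
  {"dp": [0,0,10],"spin": 0},
  {"dp": [0,0,10],"spin": 0},
  {"dp": [0,0,0],"spin": 0},
  {"dp": [0,0,0],"spin": 0},
])

```text
clock: 6.85
position: [0.5246, -0.0506, 0.2685]
ee_rot: [1.0, 0.009, -0.0, -0.0]
ft_force: [-0.2, 0.6, -0.5]
grip_width: 0.317
grasp_force: 39.7
```

```bash
python3 - <<'E'
from h import *
togo((.5247,-.0502,.2555),1.1)
a=snap("scene","s3");b=snap("top","t3")
A=cv2.resize(a[180:280,190:310],None,fx=4,fy=4,interpolation=cv2.INTER_CUBIC)
B=cv2.resize(b[100:200,180:255],None,fx=4,fy=4,interpolation=cv2.INTER_CUBIC)
cv2.imwrite("pics/c4.png",np.hstack([A,B]))
E
```

```text
t 6.85 pos [ 0.5246 -0.0506  0.2685] yaw 1.06 togo [ 0.2 -0.4 13. ] spin -0.001 F [-0.2  0.6 -0.5] w 0.317 gf 39.7
```

View pics/c4.png

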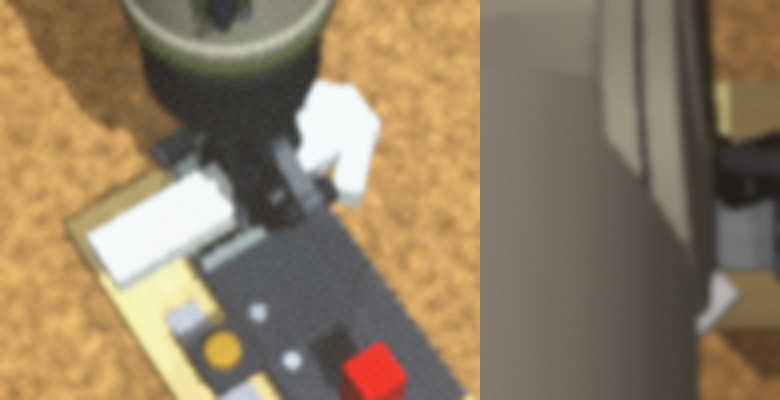

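The arrow is held level over the ledge: tail at crop (130,240) on the drill side, point at (340,130) away from the drill. Now I'll lower it until it touches.

>>> arm_command([
  {"dp": [0,0,5],"spin": 0},
  {"dp": [0,0,4],"spin": 0},
  {"dp": [0,0,2],"spin": 0},
  {"dp": [0,0,1],"spin": 0},
  {"dp": [0,0,0],"spin": 0},
])

```text
clock: 7.45
position: [0.5247, -0.0504, 0.2568]
ee_rot: [1.0, 0.009, -0.0, 0.0]
ft_force: [-0.0, -0.4, -1.3]
grip_width: 0.313
grasp_force: 39.7
```

>>> arm_command([
  {"dp": [0,0,1],"spin": 0},
  {"dp": [0,0,1],"spin": 0},
  {"dp": [0,0,0],"spin": 0},
  {"dp": [0,0,0],"spin": 0},
])

```text
clock: 7.85
position: [0.5247, -0.0504, 0.255]
ee_rot: [1.0, 0.009, 0.0, 0.0]
ft_force: [1.0, -0.9, -0.6]
grip_width: 0.316
grasp_force: 39.7
```

>>> arm_command([
  {"dp": [0,0,0.7],"spin": 0},
  {"dp": [0,0,0.7],"spin": 0},
  {"dp": [0,0,0],"spin": 0},
  {"dp": [0,0,0],"spin": 0},
])

```text
clock: 8.25
position: [0.5248, -0.0504, 0.2544]
ee_rot: [1.0, 0.009, 0.0, 0.0]
ft_force: [-4.6, -0.3, 9.1]
grip_width: 0.313
grasp_force: 40.9
```

>>> arm_command([
  {"dp": [0,0,-0.5],"spin": 0},
  {"dp": [0,0,0],"spin": 0},
  {"dp": [0,0,0],"spin": 0},
  {"dp": [0,0,0],"spin": 0},
  {"dp": [0,0,0],"spin": 0},
], grip=-0.4)

```text
clock: 8.75
position: [0.5247, -0.0504, 0.254]
ee_rot: [1.0, 0.009, -0.0, 0.0]
ft_force: [-0.9, 0.9, 0.3]
grip_width: 0.699
grasp_force: 0.0
```

>>> arm_command([
  {"dp": [0,0,-10],"spin": 0},
  {"dp": [0,0,-20],"spin": 0},
  {"dp": [0,0,-30],"spin": 0},
  {"dp": [0,0,-30],"spin": 0},
  {"dp": [0,0,0],"spin": 0},
])

```text
clock: 9.25
position: [0.5258, -0.0502, 0.349]
ee_rot: [1.0, 0.009, 0.004, 0.0]
ft_force: [0.2, 0.2, -0.1]
grip_width: 0.704
grasp_force: 0.0
```

>>> arm_command([
  {"dp": [0,-30,0],"spin": 0},
  {"dp": [0,-40,0],"spin": 0},
  {"dp": [0,-40,0],"spin": 0},
  {"dp": [0,-40,0],"spin": 0},
  {"dp": [0,-40,0],"spin": 0},
], grip=-1)

```text
clock: 9.75
position: [0.5208, 0.141, 0.3443]
ee_rot: [1.0, 0.009, 0.0, 0.0]
ft_force: [0.7, -0.5, 0.5]
grip_width: 1.001
grasp_force: 0.0
```

```bash
python3 - <<'E'
from h import *
togo((.522,.0636,.30),1.1)
a=snap("scene","s5");b=snap("top","t5")
A=cv2.resize(a[180:300,190:310],None,fx=4,fy=4,interpolation=cv2.INTER_CUBIC)
B=cv2.resize(b[90:210,180:255],None,fx=4,fy=4,interpolation=cv2.INTER_CUBIC)
cv2.imwrite("pics/c5.png",np.hstack([A,B]))
E
```

```text
t 9.75 pos [0.5208 0.141  0.3443] yaw 1.06 togo [-0.2 77.4 44.3] spin -0.001 F [ 0.7 -0.5  0.5] w 1.001 gf 0.0
```

View pics/c5.png

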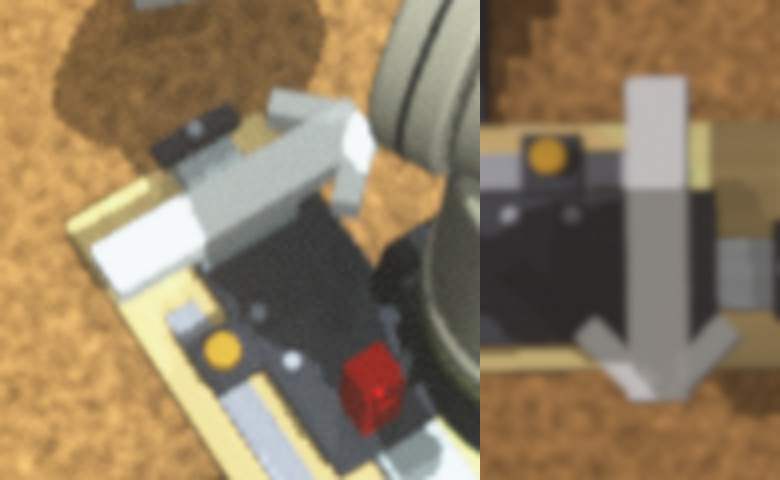

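>>> arm_command([
  {"dp": [0,40,0],"spin": 0},
  {"dp": [0,36,20],"spin": 0},
  {"dp": [0,0,20],"spin": 0},
  {"dp": [0,0,0],"spin": 0},
  {"dp": [0,0,0],"spin": 0},
])

```text
clock: 10.35
position: [0.5225, 0.0641, 0.3045]
ee_rot: [1.0, 0.01, -0.0, -0.0]
ft_force: [0.4, 0.7, 0.1]
grip_width: 0.998
grasp_force: 0.0
```

```bash
python3 - <<'E'
from h import *
togo((.522,.0636,.245),1.1)
print(onz("top",(224,149.6),.093))
E
```

```text
t 10.35 pos [0.5225 0.0641 0.3045] yaw 1.12 togo [-0.5  0.5 59.5] spin 0.0 F [0.4 0.7 0.1] w 0.998 gf 0.0
[ 0.52413849 -0.05082355  0.093     ]
```

The arrow is centred to within about 1 mm. Now the handle.

>>> arm_command([
  {"dp": [0,0,20],"spin": 0},
  {"dp": [0,0,20],"spin": 0},
  {"dp": [0,0,18],"spin": 0},
  {"dp": [0,0,0],"spin": 0},
  {"dp": [0,0,0],"spin": 0},
])

```text
clock: 10.85
position: [0.5229, 0.0644, 0.2473]
ee_rot: [1.0, 0.01, 0.001, -0.0]
ft_force: [-1.0, 0.0, -0.1]
grip_width: 0.999
grasp_force: 0.0
```

>>> arm_command([
  {"dp": [0,0,0],"spin": 0},
  {"dp": [0,0,0],"spin": 0},
  {"dp": [0,0,0],"spin": 0},
  {"dp": [0,0,0],"spin": 0},
  {"dp": [0,0,0],"spin": 0},
], grip=0.5, newtons=40)

```text
clock: 11.35
position: [0.5226, 0.0638, 0.2465]
ee_rot: [1.0, 0.01, 0.0, -0.0]
ft_force: [-1.1, -0.1, 2.6]
grip_width: 0.26
grasp_force: 19.8
```

>>> arm_command([
  {"dp": [0,0,0],"spin": 0},
  {"dp": [0,0,0],"spin": 0},
  {"dp": [0,0,0],"spin": 0},
], grip=1)

```text
clock: 11.65
position: [0.5227, 0.0638, 0.2465]
ee_rot: [1.0, 0.01, 0.0, 0.0]
ft_force: [-2.4, 0.3, 5.0]
grip_width: 0.251
grasp_force: 39.0
```

>>> arm_command([
  {"dp": [0,-2,0],"spin": 0},
  {"dp": [0,-4,0],"spin": 0},
  {"dp": [0,-6,0],"spin": 0},
  {"dp": [0,-6,0],"spin": 0},
  {"dp": [0,-6,0],"spin": 0},
])

```text
clock: 12.15
position: [0.5222, 0.087, 0.2465]
ee_rot: [1.0, 0.009, 0.0, 0.001]
ft_force: [-3.3, -3.7, 8.1]
grip_width: 0.249
grasp_force: 39.4
```

>>> arm_command([
  {"dp": [0,-6,0],"spin": 0},
  {"dp": [0,-6,0],"spin": 0},
  {"dp": [0,-6,0],"spin": 0},
  {"dp": [0,-6,0],"spin": 0},
  {"dp": [0,-6,0],"spin": 0},
])

```text
clock: 12.65
position: [0.5215, 0.1171, 0.2465]
ee_rot: [1.0, 0.009, -0.0, 0.001]
ft_force: [-4.6, -4.6, 9.1]
grip_width: 0.255
grasp_force: 39.5
```

>>> arm_command([
  {"dp": [-0.2,-6,-0.2],"spin": 0},
  {"dp": [-0.2,-6,-0.2],"spin": 0},
  {"dp": [-0.2,-6,-0.2],"spin": 0},
  {"dp": [0,-6,0],"spin": 0},
  {"dp": [0,-6,0],"spin": 0},
])

```text
clock: 13.15
position: [0.5207, 0.1476, 0.2466]
ee_rot: [1.0, 0.009, 0.0, 0.0]
ft_force: [2.4, -3.2, -0.7]
grip_width: 0.257
grasp_force: 39.5
```

>>> arm_command([
  {"dp": [0,-6,0],"spin": 0},
  {"dp": [0,-6,0],"spin": 0},
  {"dp": [0,-6,0],"spin": 0},
  {"dp": [0,-6,0],"spin": 0},
  {"dp": [0,-3,0],"spin": 0},
])

```text
clock: 13.65
position: [0.52, 0.1751, 0.2466]
ee_rot: [1.0, 0.01, 0.0, -0.0]
ft_force: [4.9, -2.5, -1.5]
grip_width: 0.252
grasp_force: 39.7
```

>>> arm_command([
  {"dp": [0,-6,0],"spin": 0},
  {"dp": [0,-6,0],"spin": 0},
  {"dp": [0,-6,0],"spin": 0},
  {"dp": [0,-3,0],"spin": 0},
  {"dp": [0,0,0],"spin": 0},
])

```text
clock: 14.15
position: [0.5195, 0.1963, 0.2466]
ee_rot: [1.0, 0.01, 0.0, -0.0]
ft_force: [4.6, 1.2, -3.7]
grip_width: 0.256
grasp_force: 39.6
```

>>> arm_command([
  {"dp": [0.2,-2,0],"spin": 0},
  {"dp": [0.2,-2,0],"spin": 0},
  {"dp": [0,-2,0],"spin": 0},
  {"dp": [0,-2,0],"spin": 0},
  {"dp": [0,-2,0],"spin": 0},
])

```text
clock: 14.65
position: [0.5195, 0.2057, 0.2466]
ee_rot: [1.0, 0.009, -0.0, 0.0]
ft_force: [0.2, -2.5, 0.5]
grip_width: 0.255
grasp_force: 40.1
```

>>> arm_command([
  {"dp": [0,-1,0],"spin": 0},
  {"dp": [0,-1,0],"spin": 0},
  {"dp": [0,-1,0],"spin": 0},
])

```text
clock: 14.95
position: [0.5194, 0.2087, 0.2466]
ee_rot: [1.0, 0.009, -0.0, 0.0]
ft_force: [-0.5, -3.1, 0.1]
grip_width: 0.251
grasp_force: 40.2
```

>>> arm_command([
  {"dp": [0,-1,0],"spin": 0},
  {"dp": [0,-1,0],"spin": 0},
])

```text
clock: 15.15
position: [0.5194, 0.2107, 0.2466]
ee_rot: [1.0, 0.009, -0.0, 0.0]
ft_force: [-0.9, -2.5, 1.5]
grip_width: 0.253
grasp_force: 40.2
```

>>> arm_command([
  {"dp": [0,-1,0],"spin": 0},
  {"dp": [0,-1,0],"spin": 0},
])

```text
clock: 15.35
position: [0.5193, 0.2127, 0.2466]
ee_rot: [1.0, 0.009, -0.0, 0.0]
ft_force: [-2.0, -2.2, 0.6]
grip_width: 0.254
grasp_force: 40.2
```

>>> arm_command([
  {"dp": [0,-1,0],"spin": 0},
  {"dp": [0,-1,0],"spin": 0},
])

```text
clock: 15.55
position: [0.5193, 0.2147, 0.2466]
ee_rot: [1.0, 0.009, -0.0, 0.0]
ft_force: [-3.8, -2.9, -0.2]
grip_width: 0.252
grasp_force: 40.2
```

>>> arm_command([
  {"dp": [0,-1,0],"spin": 0},
  {"dp": [0,-1,0],"spin": 0},
])

```text
clock: 15.75
position: [0.5192, 0.2167, 0.2466]
ee_rot: [1.0, 0.009, -0.0, 0.0]
ft_force: [-4.4, -1.8, 1.5]
grip_width: 0.25
grasp_force: 40.2
```

>>> arm_command([
  {"dp": [0,-1,0],"spin": 0},
  {"dp": [0,-1,0],"spin": 0},
])

```text
clock: 15.95
position: [0.5192, 0.2189, 0.2466]
ee_rot: [1.0, 0.01, -0.0, -0.0]
ft_force: [-5.2, -1.0, 0.5]
grip_width: 0.252
grasp_force: 40.2
```

>>> arm_command([
  {"dp": [0,-1,0],"spin": 0},
])

```text
clock: 16.05
position: [0.5192, 0.2201, 0.2466]
ee_rot: [1.0, 0.01, -0.0, -0.0]
ft_force: [-4.5, 2.3, -0.6]
grip_width: 0.252
grasp_force: 40.1
```

>>> arm_command([
  {"dp": [0,-1,0],"spin": 0},
])

```text
clock: 16.15
position: [0.5191, 0.2213, 0.2466]
ee_rot: [1.0, 0.01, -0.0, -0.0]
ft_force: [-4.3, 3.2, 0.0]
grip_width: 0.255
grasp_force: 40.0
```

The pull into the notch has begun; I'll carry on in 1 mm steps.

>>> arm_command([
  {"dp": [0,-1,0],"spin": 0},
])

```text
clock: 16.25
position: [0.519, 0.2225, 0.2466]
ee_rot: [1.0, 0.01, -0.0, -0.001]
ft_force: [-3.4, 4.3, -1.7]
grip_width: 0.253
grasp_force: 39.9
```

>>> arm_command([
  {"dp": [-0.3,-1,0],"spin": 0},
])

```text
clock: 16.35
position: [0.5189, 0.2236, 0.2466]
ee_rot: [1.0, 0.01, 0.0, -0.001]
ft_force: [-0.1, 4.1, -4.1]
grip_width: 0.254
grasp_force: 39.6
```

>>> arm_command([
  {"dp": [0,-1,0],"spin": 0},
])

```text
clock: 16.45
position: [0.5189, 0.2245, 0.2466]
ee_rot: [1.0, 0.01, 0.0, -0.001]
ft_force: [-2.7, 5.0, -3.9]
grip_width: 0.253
grasp_force: 39.7
```

>>> arm_command([
  {"dp": [0,-1,0],"spin": 0},
])

```text
clock: 16.55
position: [0.5189, 0.2255, 0.2466]
ee_rot: [1.0, 0.01, 0.0, -0.001]
ft_force: [-2.8, 4.1, -2.9]
grip_width: 0.253
grasp_force: 39.7
```

>>> arm_command([
  {"dp": [0,-0.7,0],"spin": 0},
  {"dp": [0,0,0],"spin": 0},
])

```text
clock: 16.75
position: [0.5189, 0.2257, 0.2466]
ee_rot: [1.0, 0.01, 0.0, -0.0]
ft_force: [-2.8, 5.1, -4.1]
grip_width: 0.251
grasp_force: 39.8
```

>>> arm_command([
  {"dp": [0,-0.7,0],"spin": 0},
  {"dp": [0,0,0],"spin": 0},
])

```text
clock: 16.95
position: [0.519, 0.2259, 0.2466]
ee_rot: [1.0, 0.009, -0.0, 0.0]
ft_force: [-4.1, 2.0, -1.5]
grip_width: 0.254
grasp_force: 39.9
```

>>> arm_command([
  {"dp": [0,-0.7,0],"spin": 0},
  {"dp": [0,0,0],"spin": 0},
])

```text
clock: 17.15
position: [0.519, 0.2262, 0.2466]
ee_rot: [1.0, 0.009, -0.0, 0.0]
ft_force: [-4.7, -0.4, -1.0]
grip_width: 0.25
grasp_force: 40.1
```

>>> arm_command([
  {"dp": [0,-0.7,0],"spin": 0},
  {"dp": [0,0,0],"spin": 0},
])

```text
clock: 17.35
position: [0.519, 0.2265, 0.2466]
ee_rot: [1.0, 0.009, -0.0, 0.001]
ft_force: [-4.7, -3.5, 0.4]
grip_width: 0.254
grasp_force: 40.3
```

>>> arm_command([
  {"dp": [0,-0.4,0],"spin": 0},
  {"dp": [0,0,0],"spin": 0},
])

```text
clock: 17.55
position: [0.5191, 0.2266, 0.2466]
ee_rot: [1.0, 0.009, -0.0, 0.001]
ft_force: [-5.1, -3.4, 0.5]
grip_width: 0.254
grasp_force: 40.4
```

The sled sits in the notch: the force swung from +5 N to −3.5 N while the sled moved only about 0.8 mm. I'll ease back to neutral and check with a picture.

>>> arm_command([
  {"dp": [-0.2,0.8,0],"spin": 0},
  {"dp": [0,0,0],"spin": 0},
  {"dp": [0,0,0],"spin": 0},
  {"dp": [0,0,0],"spin": 0},
])

```text
clock: 17.95
position: [0.5189, 0.2264, 0.2466]
ee_rot: [1.0, 0.009, 0.0, 0.0]
ft_force: [-2.4, -4.5, -0.3]
grip_width: 0.254
grasp_force: 40.1
```

```bash
python3 - <<'E'
from h import *
togo((.519,.2262,.2466),1.1)
a=snap("scene","s6");b=snap("top","t6")
for c in("scene","top"):
  for n in("arrow","ledge","ball","ring","diamond"):
    for r in finder.find_in(c,n)[:2]: print(c,n,np.round(r["position"],3),round(r["score"],2))
A=a[190:384,180:380];B=b[90:284,100:260]
cv2.imwrite("pics/c6.png",cv2.resize(np.hstack([A,B]),None,fx=2.2,fy=2.2,interpolation=cv2.INTER_CUBIC))
E
```

```text
t 17.95 pos [0.5189 0.2264 0.2466] yaw 1.05 togo [ 0.   0.2 -0. ] spin -0.001 F [-2.4 -4.5 -0.3] w 0.254 gf 40.1
scene arrow [0.513 0.114 0.094] 0.7
scene arrow [ 0.309 -0.195  0.019] 0.61
scene ledge [0.532 0.167 0.049] 0.51
scene ring [ 0.453 -0.384  0.012] 0.59
scene diamond [ 0.469 -0.224  0.016] 0.96
scene diamond [0.509 0.116 0.093] 0.24
top arrow [0.509 0.11  0.092] 0.89
top arrow [ 0.308 -0.208  0.021] 0.56
top ring [0.513 0.171 0.049] 0.2
top diamond [0.516 0.101 0.058] 0.61
top diamond [ 0.465 -0.229  0.015] 0.56
```

View pics/c6.png

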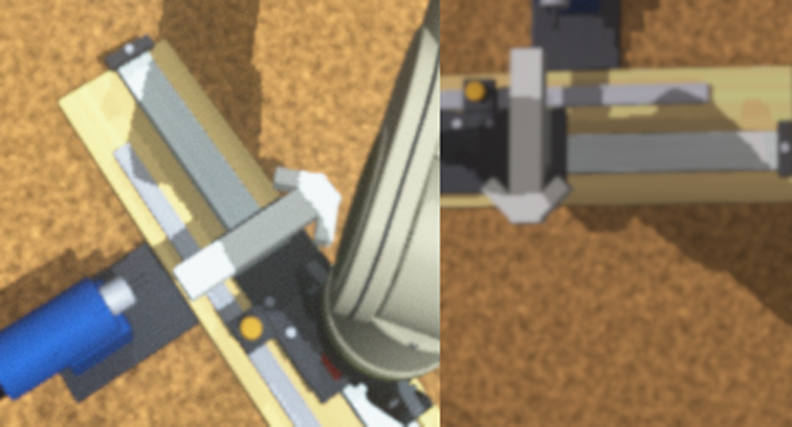

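>>> arm_command([
  {"dp": [0,0.7,0],"spin": 0},
  {"dp": [0,0,0],"spin": 0},
  {"dp": [0,0,0],"spin": 0},
  {"dp": [0,0,0],"spin": 0},
])

```text
clock: 18.95
position: [0.5189, 0.2262, 0.2466]
ee_rot: [1.0, 0.009, 0.0, 0.0]
ft_force: [0.2, -1.1, -4.8]
grip_width: 0.253
grasp_force: 39.7
```

The arrow rides square on the ledge, the brass cap covers the notch, and the wrist force is near zero. I'm handing in while holding the handle.

```bash
python3 -c "
from h import *
print(manip.hand_in())"
```

```text
the job is handed in; nothing more can be done
None
```

I've handed the job in at about 19 s: the white arrow lies flat and square on the ledge with its point away from the drill, the sled is clicked into the notch about 162 mm along from where it started, and the gripper still holds the red handle (the hand-in returned no verdict).

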